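# Set a sign stand's telescopic leg and close its cam lever

## Task

The promotion sign stand lies in its assembly jig with its spring-loaded leg pulled in: take the leg by the bar of its T-shaped foot and draw it out until the bar is level with the brass pointer. Only then, holding it there, slide the cam lever across until it is fully closed (the fingers round the foot bar can push it with their sides as they move along the bar), without letting the bar slip off the pointer. The cam does not lock until a colleague tightens it, so finish while still holding the leg level with the pointer, with the lever fully home; leave the other things where they are.

Things in the scene. Friction and masses are not known exactly. Their poses are not given: they have to be found in the camera images.
- leg: Steel leg, 18 mm tube, ending in a T foot: black round bar, 14 mm thick, 260 mm long, level, 60 mm above the table. Origin: middle of the bar. x along the bar (-130 to 130 mm), y the way the leg draws out (0 to 100 mm), z up. The tube runs back (-y) into a fixed sleeve. A spring pulls it in with 6 to 8 N all the time: it returns when let go.
- foot_grip (a point): Where to take the foot bar: on its middle line at x = -100 mm of the leg (axes as the leg's). Free beside and above; a 12 mm board lies on the table below. Fingers straddle the bar along y. With them loosely round it (18 to 20 mm apart) the spring keeps the bar on the sleeve-side finger while the hand slides along it in +x.
- pointer: Fixed brass pointer, 10 mm high, on a 66 mm tall post off the +x end of the foot bar. Origin: its tip, 60 mm above the table, 10 mm past the bar's end. Axes parallel to the leg's; it points to -x. The bar is level when its middle line runs through the tip (leg origin at y = 0 in this frame); at the start it is 40 to 80 mm short of that.
- cam_lever (a joint): Slide of the cam lever along the leg's +x direction (across the leg, towards it), in m: 0 to 0.005 open at the start, 0.040 fully closed against its stop. Friction about 3 N, no spring; it stays where it is left.
- lever_arm (a point): Middle of the cam lever's arm: flat steel bar on edge, 8 mm thick (x), 18 mm high, parallel to the leg, reaching 85 mm to +y and 90 mm to -y of here. It spans 75 to 93 mm above the table, so it passes 8 mm over the foot bar. Its middle is 50 to 55 mm to -x of the leg's centre line when open, 15 mm when closed. Axes as the leg's.
- spare_foot: Bystander: rubber foot, cone 32 mm wide, 26 mm tall, on the jig board. Origin: centre of its underside.
- star_knob: Bystander: black knob 36 mm wide, 14 mm thick, with an upright 18 mm stud, on the jig board. Origin: centre of its underside.
- label_roll: Bystander: paper roll, 68 mm across, 30 mm tall, standing on the table near the outer end of the leg. Origin: centre of its underside.
- jar: Bystander: amber glass jar, 60 mm across, 85 mm tall. Origin: centre of its underside.
- chub1: Bystander: red sausage in a casing, 190 mm long, 56 mm thick, lying. Origin: its middle, on the table.
- chub2: Bystander: brown sausage in a casing, 190 mm long, 56 mm thick, lying. Origin: its middle, on the table.
- pen: Bystander: black marker pen, 120 mm long, 13 mm thick, lying. Origin: its middle, on the table.

How it is judged:
By the outcome, as a careful person would: the job done as asked, in the order asked, and still so for the second after the job is handed in, while the arm keeps its last pose, push and grip.
It also fails if it takes over 43 s, if anything falls off the work surface, if the arm or the gripper's body presses on something with over 40 N, if the wrist force passes 120 N, or if a joint passes its speed limit or range.

## Robot

A 7-joint arm with a two-finger parallel gripper is mounted at the origin on the work surface. World frame = base frame: x ahead of the robot, y to its left, z up, the work surface at z = 0. Lengths are in m, angles in rad, forces in N, time in s.
With the tool pointing down it reaches from about 0.35 to 0.9 m from the base axis. Payload 8.1 kg.
Tool frame: the origin (TCP) lies on the centre line of the jaws, within the pads' length; the fingertips stand 17 mm ahead of it and the grasp point (between the pads) lies 2 mm behind it; z points along the fingers, y is the direction in which the jaws open and shut (so a half turn about z gives the same grasp; the last joint's range is limited). The gripper opens to 92 mm and grips with 3 to 60 N. Pads are 19 mm wide; open, the fingers measure 130 mm over their backs; the gripper's body (75 mm by 190 mm) begins 47 mm behind the grasp point.
Start: joints at [-1.224, 0.434, 0.025, 1.573, -0.012, 1.134, -0.075], TCP at [0.272, 0.563, 0.244] pointing down, gripper open.
Joint ranges: [-2.62, 2.62], [-0.44, 2.09], [-1.27, 1.32], [0.08, 2.57], [-1.32, 4.46], [0.12, 2], [-2.74, 2.74]. Speed limits (rad/s): [2.22, 2.22, 3.01, 3.01, 3.14, 3.14, 3.14].

## Interface

Orientations are given as a rotation vector (axis times angle).
In Python, from cell import arm, imaging, job gives the robot as it stands.
- The arm moves only by the tool jog_arm, never from a script. Its argument "moves" is a list of rows, each an object with "fingers": the closure, from -1 (fully open) to 1 (shut); "xyz": the shift along the tool's x, y, z in cm, a list of three; "angular": the turn, a rotation vector about the tool's x, y, z in rad, a list of three. In form: [{"fingers": fingers, "xyz": [dx, dy, dz], "angular": [ax, ay, az]}, ...]. A call has 1 to 12 rows; each row is the pose to reach, as a shift and turn from the pose commanded when the call began, along the tool's axes at that moment; what a row does not reach only later rows make up. A row lasts 1/8 s, in which the tool goes at most 62.5 mm and 10.7 degrees, less where a joint would pass 70% of its speed; a pose out of reach is approached as far as the arm can. A call with a gripper value outside its range is refused whole. The fingers move at their own pace and stop on an object; "grip_force" is the grip in N (left out, the last holds). Time passes only in rows, so rows that repeat a pose let the fingers close. It gives the time, the measured TCP pose, the force and the opening at its end, in the units of the state.
- arm.observe(): the state, without advancing time (a new reading comes with each control period).
- imaging.get_image(name): name is "scene" or "top" or "wrist"; returns the picture (420x560x3 uint8, red, green, blue); there is no depth.
- imaging.camera_params(name): a dict with "fx", "fy", "cx", "cy" (pixels), "rvec" (rotation vector, rad) and "tvec" (3), from world to camera coordinates, as OpenCV has them; the wrist camera has in their place "hand_eye" (4x4, takes a point from camera to tool coordinates, whose origin is the TCP and whose axes are the flange's). Camera axes: x right, y down, z forward; pixel columns grow to the right and rows downward; lengths in m; the calibration is good to about 2 mm. A picture is of the moment at which its call begins: read the wrist's pose just before it. camera_params takes no time and is no camera call.
- job.sign_off(): hands the job in, once; it reports no verdict.
The state is a dict: "clock": time; "joints": joint angles; "dq": joint speeds; "joint_efforts": joint torques, N m; "position": TCP position; "ee_rot": TCP orientation; "force": force on the tool from outside, world axes, zero at the start; "ft_torque": the same for the moment, N m; "width": opening from 0.0 (shut) to 1.0 (fully open).
Only numpy, scipy, OpenCV 4.12 (cv2) and the standard library are available. Lean on these libraries where they do the work, as an engineer would, in place of code of your own. Each camera call takes 0.05 s, during which the arm holds its last target. There are 200 camera calls.

## Working session

There is one attempt and no reset: what is moved stays moved. The work goes in short steps, Python scripts to look and compute and a tool call to move; the robot and the scene stay as the last step left them, time stands still between calls to the robot, and variables do not carry over. Pictures are saved under pics/ and viewed, about 8 in all and at most 12, crops included, and the job is handed in when it is done.

Besides the shell and the picture viewer there is one more tool, called after "Call:" as a command line: name --argument value ..., lists and objects as JSON in quotes. jog_arm: Moves the arm, as the interface text tells. Its arguments: {"type":"object","properties":{"moves":{"type":"array"},"grip_force":{"type":"number"}},"required":["moves"]}

```bash
mkdir -p pics
python3 - <<'E'
from cell import arm, imaging
import cv2
s=arm.observe();print(s['clock'],s['position'],s['ee_rot'],s['width'],s['force'])
for n in('scene','top'):
    cv2.imwrite(f'pics/{n}0.png',imaging.get_image(n)[:,:,::-1]);print(imaging.camera_params(n))
print(imaging.camera_params('wrist'))
E
```

```text
0.0 [0.2715738  0.56234528 0.24293078] [-7.00642243e-01 -3.06223135e+00  2.60407353e-03] 0.997171363838005 [0.32255014 0.8792726  0.52552966]
{'fx': 427.8577769937914, 'fy': 427.8577769937914, 'cx': 274.0480721808794, 'cy': 207.98209442615422, 'rvec': array([ 0.7629159 ,  2.42139761, -1.30752342]), 'tvec': array([ 0.47057884, -0.10146718,  1.59785415])}
{'fx': 528.7043484216211, 'fy': 528.7043484216211, 'cx': 279.41242116062267, 'cy': 206.8227083245674, 'rvec': array([ 2.11183963, -2.1183436 ,  0.17494171]), 'tvec': array([0.02488384, 0.59198115, 1.4496197 ])}
{'fx': 295.8135135767794, 'fy': 295.8135135767794, 'cx': 282.26268737656653, 'cy': 208.19355901699242, 'hand_eye': array([[ 1.49344234e-03, -9.62772128e-01, -2.70310190e-01,
         7.37538275e-02],
       [ 9.99998588e-01,  1.22969293e-03,  1.14507763e-03,
        -1.10267304e-04],
       [-7.70050299e-04, -2.70311519e-01,  9.62772606e-01,
        -1.40655280e-01],
       [ 0.00000000e+00,  0.00000000e+00,  0.00000000e+00,
         1.00000000e+00]])}
```

View pics/top0.png

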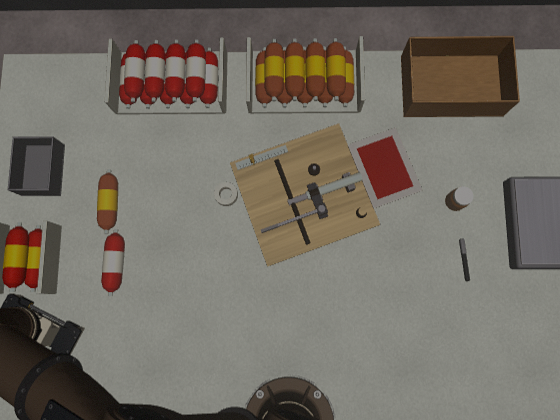

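View pics/scene0.png

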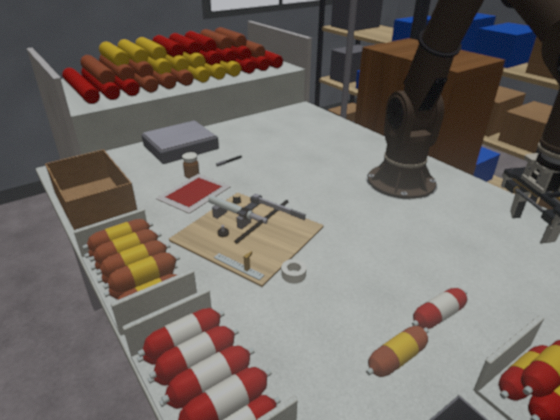

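The top view shows the foot bar from (277,162) to (308,243), the pointer near (252,158), and the lever arm from (262,231) to (328,208). The roll is at (226,194). I'll enlarge it to measure more precisely.

Run:
```python
import cv2
i=cv2.imread('pics/top0.png')[120:270,205:395]
cv2.imwrite('pics/c.png',cv2.resize(i,None,fx=4,fy=4,interpolation=cv2.INTER_CUBIC))
```

```text
(no output)
```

View pics/c.png

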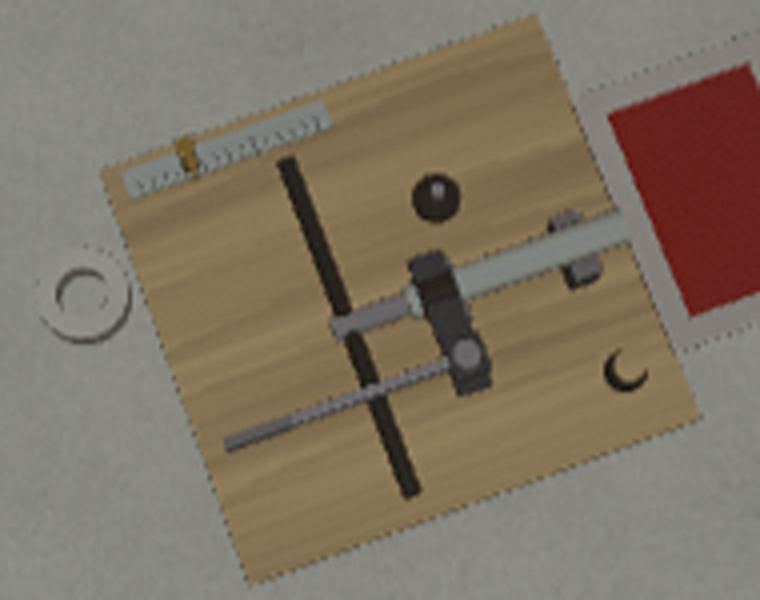

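```bash
cat > h.py <<'E'
import numpy as np, cv2
from scipy.spatial.transform import Rotation as R
from cell import arm, imaging
def ray(uv,z,K,Rw,o):
    d=Rw@np.array([(uv[0]-K['cx'])/K['fx'],(uv[1]-K['cy'])/K['fy'],1]); return o+d*(z-o[2])/d[2]
def top(uv,z):
    K=imaging.camera_params('top');Rm=R.from_rotvec(K['rvec']).as_matrix()
    return ray(uv,z,K,Rm.T,-Rm.T@K['tvec'])
def wrist(uv,z,s):
    K=imaging.camera_params('wrist');T=K['hand_eye'];Rt=R.from_rotvec(s['ee_rot']).as_matrix()
    return ray(uv,z,K,Rt@T[:3,:3],Rt@T[:3,3]+s['position'])
def delta(s,p,ex,sgn=1):  # tool goal: z down, tool x along sgn*ex
    x=np.append(sgn*ex[:2],0);x/=np.linalg.norm(x);z=np.array([0,0,-1.]);y=np.cross(z,x)
    R0=R.from_rotvec(s['ee_rot']);G=R.from_matrix(np.c_[x,y,z])
    return (R0.inv().apply(p-s['position'])*100).round(2),(R0.inv()*G).as_rotvec().round(3)
E
python3 - <<'E'
from h import *
c=lambda u,v:(205+u/4,120+v/4)
a=top(c(288,160),.062);b=top(c(411,494),.062);print(a,b,np.linalg.norm(a-b))
ex=(a-b)/np.linalg.norm(a-b);ey=np.array([-ex[1],ex[0],0]);o=(a+b)/2
print(o,np.degrees(np.arctan2(ex[1],ex[0])))
f=lambda p:(((p-o)@ex*1e3).round(1),((p-o)@ey*1e3).round(1))
print('tip',f(top(c(193,172),.06)),'lever',f(top(c(228,445),.093)),f(top(c(450,365),.093)),'roll',f(top(c(84,300),.03)),'knob',f(top(c(466,353),.1)))
g=o-.1*ex;print('grip',g)
s=arm.observe();Rt=R.from_rotvec(s['ee_rot']).as_matrix();print(Rt)
for sg in(1,-1):print(sg,delta(s,np.array([g[0],g[1],.16]),ex,sg),s['joints'])
E
```

```text
[0.72808725 0.02971816 0.062     ] [ 0.48613582 -0.05613922  0.062     ] 0.25673329397997946
[ 0.60711153 -0.01321053  0.062     ] 19.53742167644881
tip (np.float64(143.8), np.float64(67.3)) lever (np.float64(-57.2), np.float64(108.9)) (np.float64(-56.4), np.float64(-54.1)) roll (np.float64(88.4), np.float64(172.8)) knob (np.float64(-53.4), np.float64(-66.6))
grip [ 0.5128692  -0.04665277  0.062     ]
[[-9.00486182e-01  4.34884369e-01 -4.71342985e-04]
 [ 4.34884603e-01  9.00485270e-01 -1.28856313e-03]
 [-1.35938547e-04 -1.36531310e-03 -9.99999059e-01]]
1 (array([-48.21, -44.34,   8.37]), array([-1.000e-03,  2.000e-03,  2.351e+00])) [-1.22358046  0.43509662  0.02497121  1.57403473 -0.01158602  1.1339781
 -0.07513273]
-1 (array([-48.21, -44.34,   8.37]), array([-0.001, -0.   , -0.791])) [-1.22358046  0.43509662  0.02497121  1.57403473 -0.01158602  1.1339781
 -0.07513273]
```

Call:
jog_arm --moves '[{"fingers": -1,"xyz": [-48.2,-44.3,2.0],"angular": [0,0,2.351]},{"fingers": -1,"xyz": [-48.2,-44.3,2.0],"angular": [0,0,2.351]},{"fingers": -1,"xyz": [-48.2,-44.3,2.0],"angular": [0,0,2.351]},{"fingers": -1,"xyz": [-48.2,-44.3,2.0],"angular": [0,0,2.351]},{"fingers": -1,"xyz": [-48.2,-44.3,2.0],"angular": [0,0,2.351]},{"fingers": -1,"xyz": [-48.2,-44.3,2.0],"angular": [0,0,2.351]},{"fingers": -1,"xyz": [-48.2,-44.3,2.0],"angular": [0,0,2.351]},{"fingers": -1,"xyz": [-48.2,-44.3,2.0],"angular": [0,0,2.351]},{"fingers": -1,"xyz": [-48.2,-44.3,2.0],"angular": [0,0,2.351]},{"fingers": -1,"xyz": [-48.2,-44.3,2.0],"angular": [0,0,2.351]},{"fingers": -1,"xyz": [-48.2,-44.3,2.0],"angular": [0,0,2.351]},{"fingers": -1,"xyz": [-48.2,-44.3,2.0],"angular": [0,0,2.351]}]'

```text
clock: 1.6
position: [0.5134, -0.0489, 0.2236]
ee_rot: [3.068, 0.671, -0.0]
force: [-0.8, 0.9, 0.0]
width: 1.002
```

Call:
jog_arm --moves '[{"fingers": -1,"xyz": [0,0,0],"angular": [0,0,0]},{"fingers": -1,"xyz": [0,0,0],"angular": [0,0,0]}]'

```text
clock: 1.85
position: [0.5129, -0.0451, 0.2235]
ee_rot: [-3.063, -0.696, 0.001]
force: [0.7, -0.4, -0.2]
width: 1.001
```

Run:
```python
from h import *
s=arm.observe();print(s['clock'],s['position'],s['joints'],s['width'],s['force']);print(R.from_rotvec(s['ee_rot']).as_matrix())
im=imaging.get_image('wrist')[:,:,::-1];cv2.imwrite('pics/w1.png',im)
```

```text
1.85 [ 0.51291849 -0.04505043  0.2235267 ] [-0.57668313  0.31756784  0.7279058   1.90748363 -0.24827945  1.00819502
 -0.86347837] 1.0006206735398788 [ 0.71681637 -0.42103792 -0.17858702]
[[ 9.01763526e-01  4.32229388e-01 -5.46877231e-04]
 [ 4.32229538e-01 -9.01763601e-01  1.87044733e-04]
 [-4.12307751e-04 -4.05046610e-04 -9.99999833e-01]]
```

View pics/w1.png

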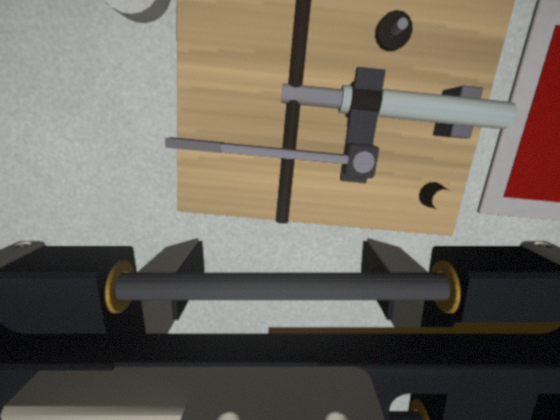

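Run:
```python
from h import *
s=arm.observe()
a=wrist((302.5,5),.062,s);b=wrist((283,221),.062,s);ex=(a-b)/np.linalg.norm(a-b);ey=np.array([-ex[1],ex[0],0])
print(a,b,np.degrees(np.arctan2(ex[1],ex[0])))
ex=np.array([np.cos(np.radians(19.7)),np.sin(np.radians(19.7)),0]);ey=np.array([-ex[1],ex[0],0])
o=b+.13*ex
f=lambda p:((p-o)@np.c_[ex,ey]*1e3).round(1)
print(o,'tube end',f(wrist((283,93),.06,s)),f(wrist((340,98),.06,s)),'lever',f(wrist((168,139),.093,s)),f(wrist((345,158),.093,s)), 'edge board?', f(wrist((178,0),.012,s)),f(wrist((178,212),.012,s)))
p=b+.03*ex;print(p);print(delta(s,np.array([p[0],p[1],.056]),ex))
```

```text
[0.67819255 0.01530553 0.062     ] [ 0.4886095  -0.05669379  0.062     ] 20.79563676870535
[ 0.61100067 -0.01287141  0.062     ] tube end [-1.7 13.5] [ -0.5 -41.8] lever [-53.8 111.5] [-54.  -48.7] edge board? [ 81.1 131.2] [-148.3  129.3]
[ 0.51685362 -0.04658093  0.062     ]
(array([ 0.28,  0.31, 16.76]), array([-0.   ,  0.   ,  0.103]))
```

The wrist picture shows the bar from its near end (283,222) to beyond the top edge at (303,0), and the lever from (167,140) to (345,158). Both cameras put the leg origin near (0.610, -0.013), axis about 20°, lever at x≈-54. Descending.

Call:
jog_arm --moves '[{"fingers": -1,"xyz": [0,0.3,5],"angular": [0,0,0.098]},{"fingers": -1,"xyz": [0,0.3,9],"angular": [0,0,0.098]},{"fingers": -1,"xyz": [0,0.3,12],"angular": [0,0,0.098]},{"fingers": -1,"xyz": [0,0.3,14.5],"angular": [0,0,0.098]},{"fingers": -1,"xyz": [0,0.3,16.6],"angular": [0,0,0.098]},{"fingers": -1,"xyz": [0,0.3,16.6],"angular": [0,0,0.098]},{"fingers": -1,"xyz": [0,0.3,16.6],"angular": [0,0,0.098]}]'

```text
clock: 2.78
position: [0.5149, -0.0483, 0.0585]
ee_rot: [-3.095, -0.539, -0.001]
force: [-0.2, -0.0, 0.3]
width: 0.997
```

Call:
jog_arm --moves '[{"fingers": 1,"xyz": [0,0,0],"angular": [0,0,0]},{"fingers": 1,"xyz": [0,0,0],"angular": [0,0,0]},{"fingers": 1,"xyz": [0,0,0],"angular": [0,0,0]},{"fingers": 1,"xyz": [0,0,0],"angular": [0,0,0]},{"fingers": 1,"xyz": [0,0,0],"angular": [0,0,0]},{"fingers": 1,"xyz": [0,0,0],"angular": [0,0,0]},{"fingers": 1,"xyz": [0,0,0],"angular": [0,0,0]},{"fingers": 1,"xyz": [0,0,0],"angular": [0,0,0]}]' --grip_force 25

```text
clock: 3.78
position: [0.5143, -0.048, 0.0577]
ee_rot: [-3.095, -0.537, 0.001]
force: [-4.2, 14.3, 2.0]
width: 0.179
```

Run:
```python
from h import *
s=arm.observe();print(s['clock'],s['position'],s['joints'],s['width']*92,s['force'],s['ft_torque']);x=R.from_rotvec(s['ee_rot']).as_matrix()[:,0];print(np.degrees(np.arctan2(x[1],x[0])))
```

```text
3.775 [ 0.51425509 -0.04802451  0.05767161] [-0.42791982  0.55963811  0.58074019  2.06223516 -0.49696986  0.65869584
 -0.74204318] 16.432165486946634 [-4.23075479 14.25245156  1.97708994] [3.10158612e+00 8.91041956e-01 1.58204252e-03]
19.699022616685816
```

Gripped (about 16 mm). I'll draw the leg out along tool -y, stopping a little short of the estimate.

Call:
jog_arm --moves '[{"fingers": 1,"xyz": [0,-0.6,0],"angular": [0,0,0]},{"fingers": 1,"xyz": [0,-1.4,0],"angular": [0,0,0]},{"fingers": 1,"xyz": [0,-2.2,0],"angular": [0,0,0]},{"fingers": 1,"xyz": [0,-3.0,0],"angular": [0,0,0]},{"fingers": 1,"xyz": [0,-3.8,0],"angular": [0,0,0]},{"fingers": 1,"xyz": [0,-4.6,0],"angular": [0,0,0]},{"fingers": 1,"xyz": [0,-5.3,0],"angular": [0,0,0]},{"fingers": 1,"xyz": [0,-5.8,0],"angular": [0,0,0]},{"fingers": 1,"xyz": [0,-6.0,0],"angular": [0,0,0]},{"fingers": 1,"xyz": [0,-6.0,0],"angular": [0,0,0]},{"fingers": 1,"xyz": [0,-6.0,0],"angular": [0,0,0]}]'

```text
clock: 5.15
position: [0.4943, 0.0064, 0.0577]
ee_rot: [3.093, 0.535, 0.0]
force: [0.9, -6.7, -1.6]
width: 0.141
```

Run:
```python
from h import *
s=arm.observe();print(s['clock'],s['position'],s['width']*92,s['force'],s['ft_torque']);x=R.from_rotvec(s['ee_rot']).as_matrix()[:,0];print(np.degrees(np.arctan2(x[1],x[0])))
t=np.mean([imaging.get_image('top').astype(float) for _ in range(4)],0).astype('uint8')[:,:,::-1];c=imaging.get_image('scene')[:,:,::-1]
cv2.imwrite('pics/t2.png',t);cv2.imwrite('pics/s2.png',c)
a=cv2.resize(t[140:200,235:305],None,fx=8,fy=8,interpolation=cv2.INTER_CUBIC)
b=cv2.resize(c[235:283,210:265],None,fx=10,fy=10,interpolation=cv2.INTER_CUBIC)[:480,:]
b=cv2.resize(c[205:285,205:305],None,fx=6,fy=6,interpolation=cv2.INTER_CUBIC)
cv2.imwrite('pics/t2c.png',a);cv2.imwrite('pics/s2c.png',b)
```

```text
5.15 [0.49425708 0.00642225 0.05769691] 12.986678684608693 [ 0.85933867 -6.68003039 -1.62988263] [-1.4049847   0.02676174  0.08516711]
19.617031536441967
```

View pics/t2c.png

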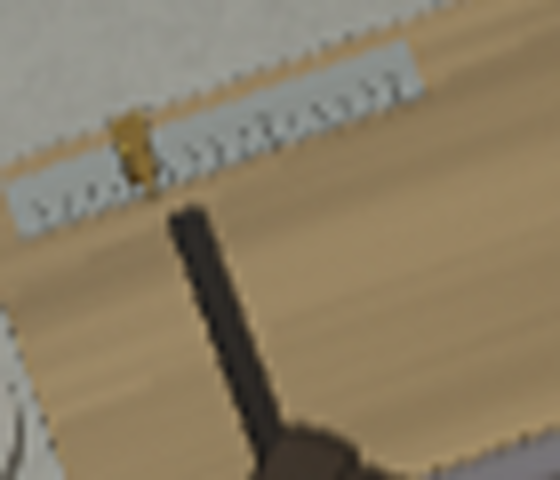

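View pics/s2c.png

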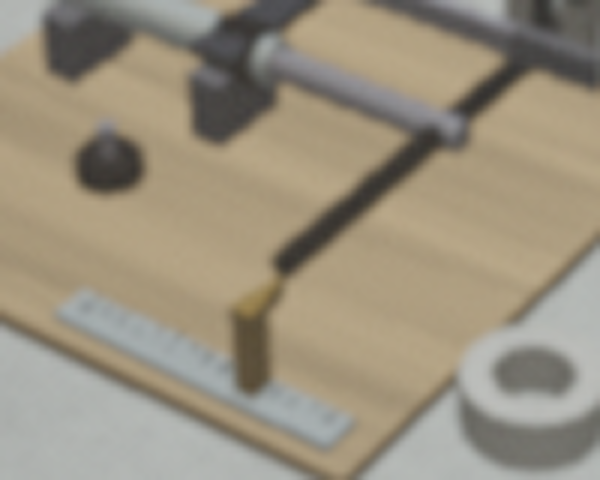

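```bash
cat >> h.py <<'E'
def scene(uv,z):
    K=imaging.camera_params('scene');Rm=R.from_rotvec(K['rvec']).as_matrix()
    return ray(uv,z,K,Rm.T,-Rm.T@K['tvec'])
ex=np.array([np.cos(np.radians(19.9)),np.sin(np.radians(19.9)),0]);ey=np.array([-ex[1],ex[0],0])
E
python3 - <<'E'
from h import *
t=lambda u,v:top((235+u/8-.44,140+v/8-.44),.062)
c=lambda u,v:scene((205+u/6-.42,205+v/6-.42),.062)
E=np.c_[ex,ey]*1e3
for f,e,m,tip in((t,(188,210),(262,425),(150,188)),(c,(284,264),(515,66),(280,278))):
    e,m,tip=f(*e),f(*m),f(*tip);d=e-m
    print('bar ang',np.degrees(np.arctan2(d[1],d[0])),'len',np.linalg.norm(d),'tip-end',(tip-e)@E,'end',e,'tip',tip)
E
```

```text
bar ang 18.738663481521165 len 0.083662451346659 tip-end [12.45788503 10.11393781] end [0.71116763 0.08424141 0.062     ] tip [0.71943905 0.09799184 0.062     ]
bar ang 20.445744727922623 len 0.19321628464393456 tip-end [8.98201612 4.65285128] end [0.71002181 0.08936457 0.062     ] tip [0.71688376 0.09679688 0.062     ]
```

Top view: bar end at crop (188,210), pointer tip at (150,188). Scene view: bar end at (284,264), tip at (280,278). The bar is 5–10 mm short of the pointer. I'll move 6 mm and look again.

Call:
jog_arm --moves '[{"fingers": 1,"xyz": [0,-0.3,0],"angular": [0,0,0]},{"fingers": 1,"xyz": [0,-0.6,0],"angular": [0,0,0]},{"fingers": 1,"xyz": [0,-0.6,0],"angular": [0,0,0]}]'

```text
clock: 5.78
position: [0.4922, 0.0121, 0.0577]
ee_rot: [3.093, 0.535, 0.0]
force: [0.9, -7.5, -2.6]
width: 0.144
```

```bash
cat > look.py <<'E'
import sys
from h import *
n=sys.argv[1];s=arm.observe();print(s['clock'],s['position'],s['width']*92,s['force'])
out=[]
for cam,(r0,r1,c0,c1) in (('top',(145,195,235,285)),('scene',(235,285,225,275))):
    im=np.mean([imaging.get_image(cam).astype(float) for _ in range(5)],0).astype('uint8')[:,:,::-1]
    cv2.imwrite(f'pics/{cam}_{n}.png',im)
    out.append(cv2.resize(im[r0:r1,c0:c1],None,fx=8,fy=8,interpolation=cv2.INTER_CUBIC))
cv2.imwrite(f'pics/cmp_{n}.png',np.hstack(out))
E
python3 look.py 3
```

```text
5.775 [0.49219157 0.01206727 0.05770598] 13.259539722763916 [ 0.89272958 -7.46612653 -2.61064817]
```

View pics/cmp_3.png

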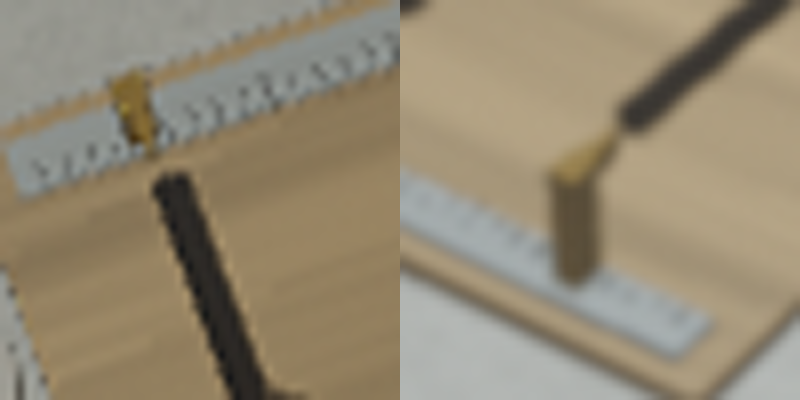

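```bash
cat > fit.py <<'E'
import sys
from h import *
n=sys.argv[1]
E=np.c_[ex,ey]*1e3
for cam,f,(r0,r1,c0,c1) in (('top',top,(145,190,235,285)),('scene',scene,(225,275,235,300))):
    im=cv2.imread(f'pics/{cam}_{n}.png');h=cv2.cvtColor(im,cv2.COLOR_BGR2HSV).astype(int)
    g=im.max(2).astype(float);m=np.zeros(g.shape,bool);m[r0:r1,c0:c1]=True
    # dark bar pixels, weighted by darkness, near the expected bar line
    w=np.clip(110-g,0,60)*m;lab,k=cv2.connectedComponents((w>15).astype('uint8'))[::-1]
    sel=np.zeros(g.shape,bool)
    P0=[]
    for v,u in np.argwhere(w>5):
        P0.append((*(f((u,v),.06)@E[:, :]),w[v,u]))
    P0=np.array(P0);tip0=f((253.6,164.0),.06)@E if cam=='top' else f((252.0,251.5),.06)@E
    q=P0[(P0[:,0]<tip0[0]-14)&(P0[:,0]>tip0[0]-75)&(abs(P0[:,1]-tip0[1])<14)]
    c=np.polyfit(q[:,0]-tip0[0],q[:,1],1,w=q[:,2]**.5)
    # brass
    B=[]
    br=m&(h[...,1]>125)&(h[...,0]>10)&(h[...,0]<30)
    for v,u in np.argwhere(br): B.append((u,v))
    print(cam,'n',len(q),'slope deg',np.degrees(c[0]).round(2),'bar y at tip',c[1].round(1),'mean',np.average(q[:,1],weights=q[:,2]).round(1),'tip guess',tip0.round(1),'brass',len(B))
    if len(B):
        for v in sorted({b[1] for b in B}):
            us=[b[0] for b in B if b[1]==v];z=.062;print('  row',v,min(us),max(us),(f((np.mean(us),v),z)@E).round(1))
E
python3 fit.py 3
```

```text
top n 104 slope deg 0.21 bar y at tip -155.2 mean -155.3 tip guess [ 707.5 -152.6] brass 26
  row 155 250 252 [ 734.9 -154.5]
  row 156 249 252 [ 732.5 -152.1]
  row 157 250 252 [ 729.2 -152.5]
  row 158 250 252 [ 726.4 -151.5]
  row 159 250 253 [ 723.1 -151.9]
  row 160 251 253 [ 719.7 -152.2]
  row 161 251 253 [ 716.9 -151.2]
  row 162 251 253 [ 714.1 -150.2]
scene n 69 slope deg 0.68 bar y at tip -153.0 mean -153.5 tip guess [ 705.9 -151.4] brass 0
```

Call:
jog_arm --moves '[{"fingers": 1,"xyz": [0,-0.25,0],"angular": [0,0,0]},{"fingers": 1,"xyz": [0,-0.25,0],"angular": [0,0,0]},{"fingers": 1,"xyz": [0,-0.25,0],"angular": [0,0,0]}]'

```text
clock: 6.65
position: [0.4914, 0.0143, 0.0577]
ee_rot: [3.093, 0.534, 0.0]
force: [0.5, -7.1, -2.1]
width: 0.143
```

```bash
python3 look.py 4; python3 fit.py 4 | grep -v row
```

```text
6.65 [0.49135522 0.0142931  0.05769326] 13.200684198314448 [ 0.48606109 -7.10788129 -2.12013876]
top n 105 slope deg 0.29 bar y at tip -152.7 mean -152.9 tip guess [ 707.5 -152.6] brass 26
scene n 68 slope deg 0.37 bar y at tip -150.7 mean -151.0 tip guess [ 705.9 -151.4] brass 0
```

View pics/cmp_4.png

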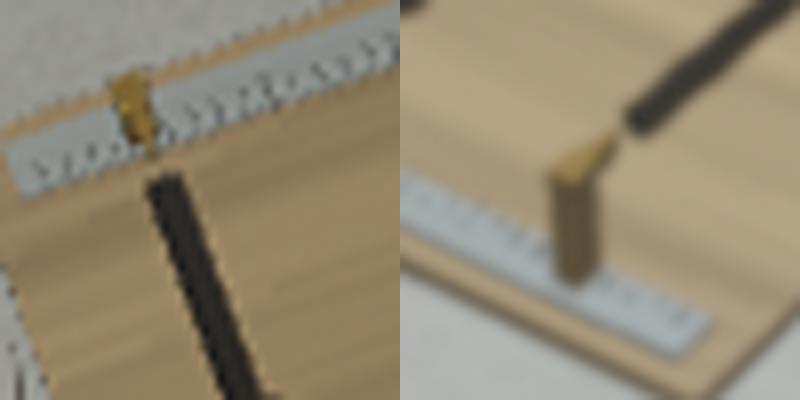

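Bar level with the pointer: top within 0.5 mm, scene about 0.5 mm over. I'll loosen to about 19 mm while shifting the hand +y to make up for it.

Call:
jog_arm --moves '[{"fingers": 0.67,"xyz": [0,-0.05,0],"angular": [0,0,0]},{"fingers": 0.63,"xyz": [0,-0.15,0],"angular": [0,0,0]},{"fingers": 0.59,"xyz": [0,-0.25,0],"angular": [0,0,0]},{"fingers": 0.59,"xyz": [0,-0.25,0],"angular": [0,0,0]},{"fingers": 0.59,"xyz": [0,-0.25,0],"angular": [0,0,0]},{"fingers": 0.59,"xyz": [0,-0.25,0],"angular": [0,0,0]}]'

```text
clock: 7.9
position: [0.4905, 0.0166, 0.0577]
ee_rot: [3.093, 0.534, 0.0]
force: [-0.2, -6.6, -2.2]
width: 0.205
```

```bash
python3 look.py 5; python3 fit.py 5 | grep -v row
```

```text
7.9 [0.49053197 0.01663837 0.05767452] 18.830306457010423 [-0.20835162 -6.60944531 -2.2412924 ]
top n 105 slope deg 0.11 bar y at tip -152.9 mean -153.0 tip guess [ 707.5 -152.6] brass 26
scene n 69 slope deg 0.58 bar y at tip -150.6 mean -151.1 tip guess [ 705.9 -151.4] brass 0
```

Call:
jog_arm --moves '[{"fingers": 0.59,"xyz": [0.4,0,0],"angular": [0,0,0]},{"fingers": 0.59,"xyz": [1.0,-0.01,0],"angular": [0,0,0]},{"fingers": 0.59,"xyz": [1.6,-0.01,0],"angular": [0,0,0]},{"fingers": 0.59,"xyz": [2.2,-0.02,0],"angular": [0,0,0]},{"fingers": 0.59,"xyz": [2.7,-0.02,0],"angular": [0,0,0]},{"fingers": 0.59,"xyz": [3.0,-0.02,0],"angular": [0,0,0]},{"fingers": 0.59,"xyz": [3.0,-0.02,0],"angular": [0,0,0]}]'

```text
clock: 9.28
position: [0.5182, 0.0266, 0.0575]
ee_rot: [3.093, 0.534, -0.002]
force: [-0.5, -6.8, -1.7]
width: 0.204
```

```bash
python3 look.py 6; python3 fit.py 6 | grep -v row
```

```text
9.275 [0.51821602 0.0265975  0.0575013 ] 18.72898863165468 [-0.51466668 -6.79341146 -1.7321375 ]
top n 122 slope deg -0.39 bar y at tip -153.4 mean -153.1 tip guess [ 707.5 -152.6] brass 26
scene n 69 slope deg 0.31 bar y at tip -151.1 mean -151.3 tip guess [ 705.9 -151.4] brass 0
```

Call:
jog_arm --moves '[{"fingers": 0.59,"xyz": [0.4,-0.03,0],"angular": [0,0,0]},{"fingers": 0.59,"xyz": [0.8,-0.03,0],"angular": [0,0,0]},{"fingers": 0.59,"xyz": [1.2,-0.04,0],"angular": [0,0,0]},{"fingers": 0.59,"xyz": [1.6,-0.05,0],"angular": [0,0,0]},{"fingers": 0.59,"xyz": [2.0,-0.05,0],"angular": [0,0,0]},{"fingers": 0.59,"xyz": [2.4,-0.05,0],"angular": [0,0,0]},{"fingers": 0.59,"xyz": [2.8,-0.06,0],"angular": [0,0,0]},{"fingers": 0.59,"xyz": [3.2,-0.06,0],"angular": [0,0,0]},{"fingers": 0.59,"xyz": [3.6,-0.06,0],"angular": [0,0,0]},{"fingers": 0.59,"xyz": [3.8,-0.06,0],"angular": [0,0,0]},{"fingers": 0.59,"xyz": [3.8,-0.06,0],"angular": [0,0,0]}]'

```text
clock: 11.15
position: [0.5527, 0.0394, 0.0573]
ee_rot: [3.094, 0.533, -0.005]
force: [-4.4, -8.6, -0.0]
width: 0.207
```

```bash
python3 look.py 7; python3 fit.py 7 | grep -v row
python3 - <<'E'
from h import *
s=arm.observe();cv2.imwrite('pics/w7.png',imaging.get_image('wrist')[:,:,::-1])
E
```

```text
11.15 [0.55270345 0.0393949  0.0573333 ] 19.046583238588816 [-4.41336091 -8.5895746  -0.04543291]
top n 201 slope deg -0.84 bar y at tip -153.0 mean -152.3 tip guess [ 707.5 -152.6] brass 26
scene n 69 slope deg 0.31 bar y at tip -151.0 mean -151.2 tip guess [ 705.9 -151.4] brass 0
```

View pics/w7.png

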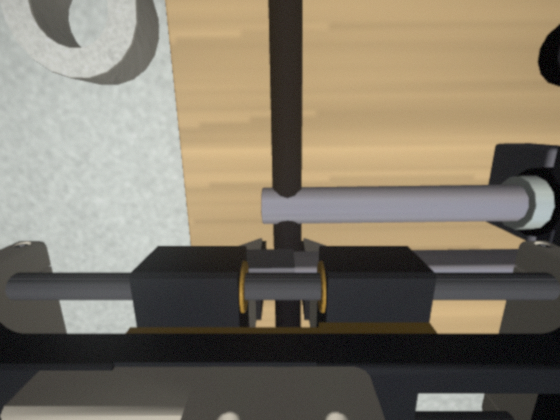

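The wrist view shows the lever arm (right, row ~262) against the fingers and the tube at row 205. The lever is being pushed (about 4 N more along x) and the bar is still level. I'll continue in small steps until it meets the stop.

Call:
jog_arm --moves '[{"fingers": 0.59,"xyz": [0.2,-0.01,0],"angular": [0,0,0]},{"fingers": 0.59,"xyz": [0.4,-0.01,0],"angular": [0,0,0]},{"fingers": 0.59,"xyz": [0.4,-0.01,0],"angular": [0,0,0]}]'

```text
clock: 12.08
position: [0.5563, 0.0407, 0.0573]
ee_rot: [3.093, 0.533, -0.005]
force: [-3.8, -8.5, 0.7]
width: 0.208
```

Call:
jog_arm --moves '[{"fingers": 0.59,"xyz": [0.15,0,0],"angular": [0,0,0]},{"fingers": 0.59,"xyz": [0.3,0,0],"angular": [0,0,0]},{"fingers": 0.59,"xyz": [0.3,0,0],"angular": [0,0,0]}]'

```text
clock: 12.45
position: [0.558, 0.0414, 0.0572]
ee_rot: [3.094, 0.533, -0.008]
force: [-8.4, -9.2, 5.9]
width: 0.208
```

```bash
python3 look.py 8; python3 fit.py 8 | grep -v row; python3 -c "
from h import *
print(arm.observe()['force']@np.c_[ex,ey])"
```

```text
12.45 [0.55804114 0.04138156 0.05719934] 19.1691679988449 [-8.41117681 -9.21327393  5.86113044]
top n 202 slope deg -0.21 bar y at tip -152.4 mean -152.3 tip guess [ 707.5 -152.6] brass 26
scene n 68 slope deg 0.3 bar y at tip -151.0 mean -151.2 tip guess [ 705.9 -151.4] brass 0
[-11.6017721   -6.72294271]
```

Call:
jog_arm --moves '[{"fingers": 0.59,"xyz": [0.1,0,0],"angular": [0,0,0]},{"fingers": 0.59,"xyz": [0.2,0,0],"angular": [0,0,0]},{"fingers": 0.59,"xyz": [0.2,0,0],"angular": [0,0,0]},{"fingers": 0.59,"xyz": [0.2,0,0],"angular": [0,0,0]}]'

```text
clock: 13.45
position: [0.5582, 0.0415, 0.0571]
ee_rot: [3.094, 0.533, -0.013]
force: [-15.4, -11.3, 10.4]
width: 0.205
```

```bash
python3 look.py 9; python3 fit.py 9 | grep -v row
python3 - <<'E'
from h import *
s=arm.observe();print(s['force']@np.c_[ex,ey])
w=imaging.get_image('wrist')[:,:,::-1];cv2.imwrite('pics/w9.png',w)
i=cv2.imread('pics/top_9.png');c=cv2.imread('pics/cmp_9.png')
cv2.imwrite('pics/v9.png',np.vstack([cv2.resize(c,(600,300)),cv2.resize(w[150:290],(600,150))]))
for v in(0.083,):
  for uv in((440,251),(440,273),(505,251),(505,273)):print(((wrist(uv,.093,s))@np.c_[ex,ey]*1e3).round(1))
for uv in((350,188),(350,222)):print('tube',(wrist(uv,.06,s)@np.c_[ex,ey]*1e3).round(1))
E
```

```text
13.45 [0.55817204 0.04145075 0.05710586] 18.838310701493626 [-15.44209013 -11.33347352  10.44085044]
top n 202 slope deg -0.05 bar y at tip -152.3 mean -152.2 tip guess [ 707.5 -152.6] brass 26
scene n 68 slope deg 0.27 bar y at tip -151.0 mean -151.2 tip guess [ 705.9 -151.4] brass 0
[-17.87074992  -6.35642693]
[ 565.  -211.1]
[ 555.6 -212.4]
[ 564.9 -235.9]
[ 555.5 -237.8]
tube [ 582.5 -182.8]
tube [ 565.5 -183.8]
```

View pics/v9.png

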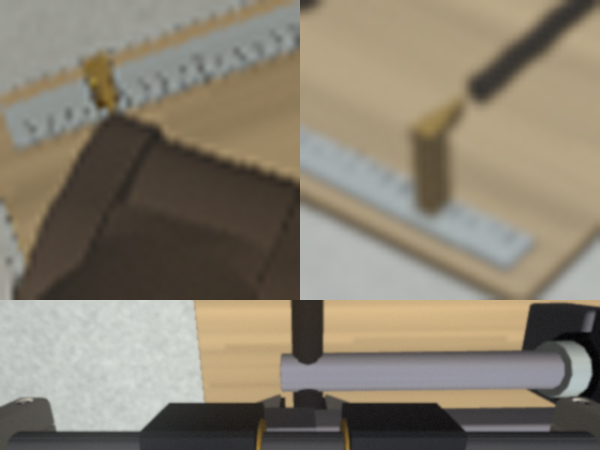

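```bash
python3 -c "
from cell import job,arm
print(job.sign_off());s=arm.observe();print(s['position'],s['force'],s['width'])"
```

```text
the job is handed in; nothing more can be done
None
the job is handed in; nothing more can be done
```

The leg is drawn out level with the pointer, the cam lever is pushed home against its stop, and I signed off with the fingers still holding both there. Total time was about 13.5 s.

**How it was done:** I gripped the foot bar near x = -100 mm and drew the leg out about 66 mm. I then opened the fingers to about 19 mm, shifting the hand to make up for it, and slid along the bar to push the lever.

**Last checks:**
- **Bar level:** the scene camera puts the bar within about 0.5 mm of the pointer tip, and it moved no more than 0.3 mm during the slide.
- **Lever closed:** a further 2 mm of commanded push moved the hand only 0.1 mm, while the force along the bar rose from 12 to 18 N. The wrist view puts the lever about 14 mm from the leg's centre line; fully closed is 15 mm.
- **Holding:** the spring load on the fingers was still about 6.4 N just before hand-in. This is the loose hold, with the bar resting on the sleeve-side finger rather than clamped.

**Disagreements and gaps:**
- **Camera mismatch:** when the bar was first levelled, the top camera read it up to about 0.7 mm short and the scene camera about 0.5 mm over. I left it between the two.
- **Top view blocked:** the arm hid the bar from the top camera at the end, so the final level check rests on the scene camera only.
- **After hand-in:** the robot could no longer be read after sign-off, so I have no measurement of the final second.

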